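# Check a block heater: seat the probe thermometer and hold the lid over it

### The arm

A 7-joint arm with a two-finger parallel gripper is mounted at the origin on a cart in front of the work surface, level with it; the furniture and walls round the work are solid. World frame = base frame: x ahead of the robot, y to its left, z up, the work surface at z = 0. Lengths are in m, angles in rad, forces in N, time in s.
With the tool pointing down it reaches from about 0.425 to 0.925 m from the base axis. Payload 6.8 kg.
Tool frame: the origin (TCP) lies on the mounting face of the last link; the fingertips stand 173 mm ahead of it and the grasp point (between the pads) lies 155 mm ahead of it; z points along the fingers, y is the line along which they close (so a half turn about z gives the same grasp; the last joint's range is limited). The gripper opens to 85 mm and grips with 20 to 120 N. Pads are 22 mm wide; open, the fingers measure 114 mm over their backs; the gripper's body (76 mm by 85 mm) begins 54 mm behind the grasp point. The pads swing forward as they close: fully open they stand 13 mm farther back than shut.
Start: joints at [-1.307, 0.477, 0.022, 1.555, -0.011, 1.109, -0.083], TCP at [0.245, 0.629, 0.405] pointing down, gripper open.
Joint ranges: [-2.96, 2.96], [-0.34, 2.1], [-1.41, 1.46], [0.24, 2.44], [-1.37, 4.51], [0.17, 1.92], [-2.96, 2.96]. Speed limits (rad/s): [2.39, 2.39, 3.14, 3.14, 3.14, 3.14, 3.14].

### API

Orientations are given as a unit quaternion [w, x, y, z].
In Python, from station import bot gives the robot as it stands. The module is installed in compiled form; this text tells all that it offers.
- The arm moves only by the shell command python3 -m pendant 'ROWS' [FORCE]. ROWS is JSON, a list of rows, each a list of 5 numbers: the finger opening in m, from 0 to 0.0854, then the shift along the tool's x, y, z in m, then the turn about the tool's z in degrees. In form: [[jaw, x, y, z, yaw], ...]. A call has 1 to 12 rows; each row shifts and turns the commanded pose from where the row before left it, along the tool's axes as they then stand; what a row does not reach is not made up. A row lasts 1/12 s, in which the tool goes at most 41.7 mm and 7.16 degrees, less where a joint would pass 70% of its speed; a pose out of reach is approached as far as the arm can. A call with a gripper value outside its range is refused whole. The fingers move at their own pace and stop on an object; FORCE is the grip in N (left out, the last holds). Time passes only in rows, so rows that do not move let the fingers close. It gives the time, the measured TCP pose, the force, the opening and the grip force at its end, in the units of the state.
- bot.get_obs(): the state, without advancing time (a new reading comes with each control period).
- bot.read_camera(name): name is "side" or "top"; returns (picture, depth): 400x640x3 uint8, blue, green, red; 400x640 float32, m along the optical axis (not along the pixel's ray), 0 where there is no reading.
- bot.camera_model(name): a dict with "intrinsics" (3x3 intrinsics, pixels), "dist_coeffs" ([k1, k2, p1, p2, k3] as OpenCV has them; the pictures are not rectified), "R" (3x3) and "t" (3): a world point X has camera coordinates R X + t. Camera axes: x right, y down, z forward; pixel columns grow to the right and rows downward; lengths in m; the calibration is good to about 2 mm. A picture is of the moment at which its call begins. camera_model takes no time and is no camera call.
- bot.hand_in(): hands the job in; it is judged then, once.
Trained networks look in the newest picture that a camera, given by its name, has taken for a name from the list of things; names that differ only in an ending like _2 or _b are one class to them, and where a whole thing is asked for, a point or a joint stands for the part that bears it (a point fixed in the world has none). Each returns a list of dicts, best first, with "score" (0 to 1); they miss things now and then, are a little off and sometimes report something else, mostly with a low value. They report only what shows in the picture. A call takes as long as a camera call.
- bot.boxes_of(name, camera): "at" ([column, row] in pixels, amid what is visible of it).
- bot.trace(name, camera): "mask" (400x640 bool, what is visible of it) and "at" ([column, row] in pixels, amid what is visible of it).
- bot.pinpoint(name, camera): "at" ([column, row] in pixels: a listed point, or the origin of a listed thing).
The state is a dict: "t": time; "q": joint angles; "joint_vel": joint speeds; "joint_torque": joint torques, N m; "eef_pos": TCP position; "tool_rot": TCP orientation; "contact_force": force on the tool from outside, world axes, zero at the start; "torque": the same for the moment, N m; "gripper_width": opening from 0.0 (shut) to 1.0 (fully open); "grasp_force": force on a finger pad.
Only numpy, scipy, OpenCV 4.12 (cv2) and the standard library are available. Lean on these libraries where they do the work, as an engineer would, in place of code of your own. Each camera call takes 0.05 s, during which the arm holds its last target. There are 200 camera calls.

### The job

We are checking the temperature of the block heater. Take the probe thermometer out of the tube rack and stand it, tip down and fully home, in the narrow thermometer well of the heater's aluminium block, and let go of it. Then bring the heater's lid forward from where it rests and hold it about 60 degrees open as a draught shield while the reading settles: it would drop onto the probe if let go, so keep it clear of the probe and finish while still holding the lid; leave the other things on the bench where they are.

Things in the scene. Friction and masses are not known exactly. Their poses are not given: they have to be found in the camera images.
- block_heater: Black dry block heater, 248 x 214 x 88 mm without lid, fixed; place and yaw vary. Origin: centre of its underside, on the bench; x from its front (knob, display) to its rear, y to its left, z up. On it a bright aluminium block, 142 mm square, centred 16 mm behind the origin, its top 112 mm above the bench: six 30 mm tube wells and one narrow thermometer well near its front left corner.
- thermo_well (a point): Centre of the mouth of the narrow thermometer well, level with the top of the block (112 mm above the bench). The well is round and vertical, 13 mm wide, 34 mm deep, with a 1.5 mm chamfer; it lies 34 mm before and 52 mm left of the heater's origin. Axes as the heater's.
- thermometer: Probe thermometer: pale glass rod 184 mm long with a green head, loose, 30 g, standing tip down in the rack's narrow hole. 8.4 mm thick near the rounded tip, widening to 10.4 mm at the head (upper 48 mm). Its x axis runs from tip to head (up while it stands); the origin lies half way along, 5 mm off the rod's axis, so use the points thermo_tip and thermo_top.
- thermo_tip (a point): The tip of the thermometer, on its axis; it starts 6 mm above the bench.
- thermo_top (a point): The upper end of the thermometer (green head), on its axis, 184 mm from the tip; it starts 190 mm above the bench, 126 mm above the rack.
- tube_rack: White plastic tube rack, 158 x 48 x 64 mm, fixed; place and yaw vary. Origin: centre of its underside; x along its length, away from the robot, z up. Holes in its top plate (58 to 64 mm high) at x = -58 mm (thermometer, 12 mm wide) and x = -18, +20 and +57 mm (tubes); the two far places hold tubes.
- block_heater_lid (a joint): Hinge of the heater's smoky, black-framed lid (182 x 186 mm, 33 mm deep with its skirt, 0.22 kg). 0 = closed (level), grows as it opens; starts at 1.66 rad (95 degrees), leaning back on its stop, where it stays. Brought forward past upright it falls shut freely: no spring, hardly any friction. 60 degrees is 1.047 rad. The skirt strikes the seated probe at about 0.72 rad.
- lid_hinge (a point): Middle of the lid's hinge line, which runs along the heater's y axis, 112 mm behind the heater's origin and 94 mm above the bench. Axes as the heater's.
- lid_lip (a point): Middle of the black finger lip on the lid's front edge. Its axes move with the lid and are the heater's when closed: x from lip to hinge, y along the lip, z out of the lid's top. The lip is 84 mm wide (y), stands 26 mm out from the front skirt (x), 12 mm thick (z). The point lies 201 mm from the hinge line along x and 21.5 mm along z; about 0.29 m above the bench at the start.
- tube_a: 50 ml tube with purple cap, 35 mm wide, 104 mm tall, loose in the middle hole of the rack's three tube holes. Bystander.
- tube_b: The same, in the rack's far hole. Bystander.
- petri_dish: Petri dish, 64 mm wide, 14 mm high, loose, on the bench before the rack and heater. Bystander.
- beaker: Glass beaker, 54 mm wide, 70 mm high, loose, behind the heater on the left. Bystander.
- timer: White timer standing on edge, 62 mm square, 20 mm thick, loose, beyond the rack. Bystander.
- bottle_acid: Brown bottle with black cap, 62 mm wide, 140 mm tall, loose, behind the heater. Bystander.

How it is judged:
On the way:
1. the thermometer stands tip down, fully home in the thermometer well, let go, with the lid still resting open (horizontal distance between thermo_tip and thermo_well below 0.007 m and height (world z) of thermo_tip below 0.088 m and angle between thermometer's own x axis and vertical below 0.2 rad and contact force between the fingers and thermometer below 0.05 N and linear speed of thermometer below 0.03 m/s and value of joint block_heater_lid above 1.45 rad), for 0.2 s.
At the end, for the whole second after the job is handed in: the thermometer stands in the thermometer well (tip within 7 mm of the well's axis and at least 24 mm below its mouth, leaning less than 11 degrees), touched neither by the lid nor by the fingers; the fingers hold the lid still at 60 degrees open, within 8 degrees either way (horizontal distance between thermo_tip and thermo_well below 0.007 m and height (world z) of thermo_tip below 0.088 m and angle between thermometer's own x axis and vertical below 0.2 rad and value of joint block_heater_lid between 0.908 and 1.187 rad and velocity of joint block_heater_lid between -0.05 and 0.05 rad/s and contact force between the fingers and block_heater_lid above 0.3 N and contact force between thermometer and block_heater_lid below 0.05 N and contact force between the fingers and thermometer below 0.05 N); the arm keeps its last pose, push and grip.
It fails at once if the lid is let fall, below 43 degrees open (value of joint block_heater_lid below 0.75 rad).
It fails at once if the lid strikes the thermometer (contact force between block_heater_lid and thermometer above 0.5 N).
It fails at once if another thing on the bench is shifted by more than 25 mm or a tube is pulled out (distance of any of petri_dish, beaker, timer, bottle_acid, tube_a, tube_b from where it was at the start of the episode above 0.025 m).
It also fails if it takes over 53 s, if anything falls off the work surface, if the arm or the gripper's body presses on something with over 40 N, if the wrist force passes 120 N, or if a joint passes its speed limit or range.

## Working session

There is one attempt and no reset: what is moved stays moved. The work goes in short steps, Python scripts to look and compute and a shell command to move; the robot and the scene stay as the last step left them, time stands still between calls to the robot, and variables do not carry over. Pictures are saved under pics/ and viewed, at most 10 in all, crops included, and the job is handed in when it is done.

```bash
mkdir -p pics
cat > h.py <<'E'
import numpy as np, cv2
from station import bot
from scipy.spatial.transform import Rotation as Rn
def cam(n):
    m=bot.camera_model(n); return [np.array(m[k],float) for k in("intrinsics","dist_coeffs","R","t")]
def und(n,px):
    K,d,R,t=cam(n); return cv2.undistortPoints(np.array([[px]],float),K,d)[0,0]
def tri(a,b):
    P=[]
    for n in("side","top"):
        K,d,R,t=cam(n); P.append(np.c_[R,t])
    X=cv2.triangulatePoints(P[0],P[1],und("side",a).reshape(2,1),und("top",b).reshape(2,1))[:,0]
    X=X[:3]/X[3]
    return X
def proj(n,X):
    K,d,R,t=cam(n); return cv2.projectPoints(np.array(X,float).reshape(-1,1,3),cv2.Rodrigues(R)[0],t,K,d)[0][:,0]
def dep(n,px,D):
    K,d,R,t=cam(n); u=und(n,px); z=D[int(round(px[1])),int(round(px[0]))]
    return R.T@(np.array([u[0]*z,u[1]*z,z])-t)
def onz(n,px,z):
    K,d,R,t=cam(n); r=R.T@np.r_[und(n,px),1]; c=-R.T@t
    return c+r*(z-c[2])/r[2]
E
python3 - <<'E'
from h import *
np.set_printoptions(precision=4,suppress=True)
o=bot.get_obs();print(o)
for n in("side","top"):
    p,D=bot.read_camera(n);cv2.imwrite(f"pics/{n}0.png",p);K,d,R,t=cam(n);print(n,K[0,0],d,"pos",-R.T@t,"fwd",R[2])
    for k in["thermo_tip","thermo_top","thermo_well","lid_hinge","lid_lip","block_heater","tube_rack","petri_dish","beaker","timer","bottle_acid"]:
        print(k,[(np.round(r["at"],1),round(r["score"],2)) for r in bot.pinpoint(k,n)[:2]])
E
```

```text
{'t': 0.0, 'q': array([-1.3071,  0.4778,  0.0223,  1.5565, -0.0115,  1.1093, -0.0831]), 'joint_vel': array([ 0.0011, -0.0003,  0.0007,  0.0014, -0.0002, -0.0008,  0.0007]), 'joint_torque': array([ -0.0013, -59.645 ,   1.6077, -28.1202,   0.0125,   0.0094,
         0.    ]), 'eef_pos': array([0.2451, 0.6286, 0.4037]), 'tool_rot': array([-0.0001,  0.1848,  0.9828, -0.0009]), 'contact_force': array([ 0.3068,  0.3557, -0.836 ]), 'torque': array([-0.0458,  0.0041, -0.0056]), 'grasp_force': 0.0, 'gripper_width': 1.0029691809792367}
side 379.22074591918494 [-0.0185  0.      0.      0.      0.    ] pos [0.4799 0.9504 0.6393] fwd [ 0.1278 -0.8301 -0.5427]
thermo_tip [(array([378.7, 279.6]), 0.69), (array([253. , 217.5]), 0.48)]
thermo_top [(array([393. , 216.5]), 0.51)]
thermo_well [(array([356.7, 203.4]), 0.6)]
lid_hinge [(array([306.5, 184.1]), 0.79), (array([252.2, 284.2]), 0.44)]
lid_lip [(array([291.8, 117.2]), 0.55), (array([385.3, 250. ]), 0.34)]
block_heater [(array([348.2, 217.8]), 0.56)]
tube_rack [(array([357.1, 283.4]), 0.86), (array([386.6, 250.9]), 0.18)]
petri_dish [(array([402.5, 274.9]), 0.88)]
beaker [(array([243.9, 253.6]), 0.65)]
timer [(array([251.5, 280.2]), 0.6), (array([348.7, 274.8]), 0.24)]
bottle_acid [(array([251.5, 220.9]), 0.65), (array([346.5, 217.8]), 0.6)]
top 504.87208028005074 [0.0162 0.     0.     0.     0.    ] pos [0.4096 0.2186 1.1586] fwd [ 0.1683 -0.024  -0.9855]
thermo_tip [(array([260.9, 281.7]), 0.6)]
thermo_top [(array([253.7, 285.8]), 0.56)]
thermo_well [(array([347.7, 249.1]), 0.97), (array([395.8, 138.5]), 0.74)]
lid_hinge [(array([374.8, 181.7]), 0.97)]
lid_lip [(array([395.8, 140.5]), 0.74), (array([262.8, 260.9]), 0.73)]
block_heater [(array([367.4, 238.7]), 0.83)]
tube_rack [(array([261.5, 256.8]), 0.93)]
petri_dish [(array([279.8, 308.1]), 0.86)]
beaker [(array([292.2, 137.2]), 0.79)]
timer [(array([248.5, 157.5]), 0.6)]
bottle_acid [(array([351.2, 130. ]), 0.7)]
```

Run:
```python
from h import *
np.set_printoptions(precision=4,suppress=True)
S=dict(tip=((378.7,279.6),(260.9,281.7)),top=((393,216.5),(253.7,285.8)),well=((356.7,203.4),(347.7,249.1)),hinge=((306.5,184.1),(374.8,181.7)),lip=((291.8,117.2),(395.8,140.5)),heater=((348.2,217.8),(367.4,238.7)),rack=((357.1,283.4),(261.5,256.8)),petri=((402.5,274.9),(279.8,308.1)))
for k,(a,b) in S.items():
    X=tri(a,b);print(k,X,"err",proj("side",X)[0]-a,proj("top",X)[0]-b)
h0=tri(*S["hinge"]);w=tri(*S["well"])
# yaw: hinge-well in heater axes = (146,-52)
v=(h0-w)[:2];print("yaw",np.degrees(np.arctan2(v[1],v[0])-np.arctan2(-.052,.146)))
a=cv2.imread("pics/side0.png")[80:330,200:450];b=cv2.imread("pics/top0.png")[90:340,210:460]
cv2.imwrite("pics/a.png",np.hstack([cv2.resize(a,(400,400)),cv2.resize(b,(400,400))]))
```

```text
tip [0.4281 0.3138 0.0164] err [2.316  0.3218] [ 0.2443 -2.3931]
top [0.4172 0.3122 0.1931] err [2.1941 0.297 ] [ 0.2657 -2.3836]
well [0.4977 0.1279 0.0944] err [1.3057 0.2318] [ 0.0884 -1.6316]
hinge [0.6409 0.0732 0.1061] err [0.7324 0.1734] [-0.0263 -0.9652]
lip [0.6781 0.0617 0.291 ] err [1.1858 0.3158] [-0.1361 -1.7259]
heater [0.5246 0.0761 0.0093] err [-0.4955 -0.0968] [-0.0332  0.6248]
rack [ 0.48    0.3166 -0.0006] err [0.4276 0.0721] [ 0.0354 -0.4394]
petri [ 0.3709  0.2702 -0.0019] err [2.2919 0.2665] [ 0.3328 -2.449 ]
yaw -1.308734928475552
```

View pics/a.png

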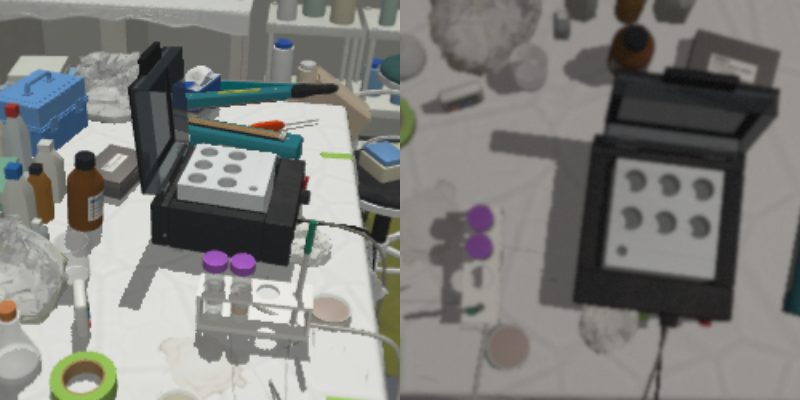

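The picture shows the heater with its lid leaning back. The well is at about side (358,197) and top (349,247), the green head stands near the rack's front end, and the petri dish is just ahead of it. Next I refine the well, yaw and head by segmentation.

Run:
```python
from h import *
np.set_printoptions(precision=4,suppress=True)
s=cv2.imread("pics/side0.png");t=cv2.imread("pics/top0.png")
def green(im,r0,r1,c0,c1):
    h=cv2.cvtColor(im,cv2.COLOR_BGR2HSV);m=cv2.inRange(h,(60,90,20),(95,255,255));z=np.zeros_like(m);z[r0:r1,c0:c1]=m[r0:r1,c0:c1]
    ys,xs=np.nonzero(z);return xs,ys
for n,im,w in(("side",s,(205,260,380,405)),("top",t,(265,300,235,275))):
    xs,ys=green(im,*w)
    for r in sorted(set(ys)):print(n,r,xs[ys==r].min(),xs[ys==r].max())
# block top quad in top image
g=cv2.cvtColor(t,cv2.COLOR_BGR2GRAY);m=(g>135).astype(np.uint8);m=cv2.morphologyEx(m,cv2.MORPH_OPEN,np.ones((3,3)))
n,l,st,ce=cv2.connectedComponentsWithStats(m);k=l[240,370];print("block",k,st[k],g[240,365:375])
c=max(cv2.findContours((l==k).astype(np.uint8),0,2)[0],key=cv2.contourArea)
pts=np.array([onz("top",p[0].astype(float),.112)[:2] for p in c],np.float32)
print("rect (centre,size,angle)",cv2.minAreaRect(pts))
# dark hole centroids
for n,im,p in(("top",t,(348.5,248)),("side",s,(358,197))):
    x,y=map(int,p);q=cv2.cvtColor(im,cv2.COLOR_BGR2GRAY)[y-7:y+8,x-7:x+8];print(n,x,y);print(q)
```

```text
side 217 395 396
side 218 394 397
side 219 386 397
side 220 394 397
side 221 393 396
side 222 393 396
side 223 393 396
side 224 393 395
side 225 393 395
side 226 392 395
side 227 392 395
side 228 392 395
side 229 391 394
side 230 391 394
side 231 391 394
side 232 391 394
side 233 391 394
side 234 391 393
side 235 390 393
side 236 390 393
side 237 390 393
side 238 391 392
top 283 255 255
top 284 253 256
top 285 253 255
block 27 [ 340  192   71   71 2980] [148 148 147 147 148 146 149 148 148 148]
rect (centre,size,angle) ((0.54298996925354, 0.07241325825452805), (0.13774332404136658, 0.1382085680961609), 84.14679718017578)
top 348 248
[[142 145 145 146 146 146 144 143 145 146 147 148 147 147 147]
 [142 145 145 144 143 139 136 135 137 139 143 146 145 147 147]
 [142 143 145 143 139 128 119 115 118 127 136 145 144 146 147]
 [145 147 146 141 131 114  98  91  94 107 124 136 143 146 146]
 [148 148 145 138 122 102  86  79  77  88 109 130 142 145 146]
 [146 146 146 136 117  96  84  82  77  80 102 127 144 147 148]
 [147 146 144 135 119  98  88  82  81  83 104 131 144 148 148]
 [145 149 146 140 
[... 745 characters left out ...]
7 217]
 [214 215 215 215 216 215 215 216 216 216 217 217 217 217 217]
 [214 215 215 216 216 215 215 215 215 216 217 217 217 217 217]
 [215 214 214 216 205 190 166 179 177 205 217 217 218 218 217]
 [214 215 215 215 183 145 130 131 135 159 198 218 218 217 216]
 [214 214 215 215 200 127 132 130 127 134 211 217 217 217 216]
 [215 215 216 215 215 216 196 176 174 218 217 217 217 216 215]
 [214 214 215 214 215 217 217 216 217 218 217 217 216 217 214]
 [127 132 150 150 174 197 198 216 217 217 216 217 216 215 187]
 [130 128 126 128 131 131 130 129 133 151 153 175 195 193 132]
 [128 126 129 133 131 129 130 131 128 130 129 128 128 129 112]
 [126 129 133 131 129 129 132 128 130 129 128 128 129 128 112]]
```

Run:
```python
from h import *
np.set_printoptions(precision=4,suppress=True)
W=tri((357.9,197.6),(348.4,246.0));print("well tri",W)
a=np.radians(-5.85);R=np.array([[np.cos(a),-np.sin(a)],[np.sin(a),np.cos(a)]])
c=np.array([.543,.0724]);print("well from block",c+R@[-.05,.052],"top@.112",onz("top",(348.4,246.),.112),"side",onz("side",(357.9,197.6),.112))
T=tri((395.7,217),(254,285));print("top tri",T,"side@.19",onz("side",(395.7,217),.19),"top@.19",onz("top",(254,285),.19))
print("side lower head@.142",onz("side",(391.5,238),.142))
O=c+R@[-.016,0];print("origin",O)
for d in(95,90,75,60):
    t=np.radians(d);x=-.201*np.cos(t)+.0215*np.sin(t);print(d,O+R@[.112+x,0],.094+.201*np.sin(t)+.0215*np.cos(t))
print("proj lip",proj("top",[*(O+R@[.151,0]),.292]),proj("side",[*(O+R@[.151,0]),.292]))
o=bot.get_obs();q=o["tool_rot"];print(Rn.from_quat(np.r_[q[1:],q[0]]).as_matrix(),o["t"])
t=cv2.imread("pics/top0.png");s=cv2.imread("pics/side0.png")
cv2.imwrite("pics/b.png",np.hstack([cv2.resize(t[255:315,225:305],(400,300),interpolation=2),cv2.resize(s[205:285,350:430],(300,300),interpolation=2)]))
```

```text
well tri [0.4992 0.1283 0.1131]
well from block [0.4986 0.1292] top@.112 [0.4993 0.1282 0.112 ] side [0.4992 0.1266 0.112 ]
top tri [0.4152 0.312  0.1925] side@.19 [0.4158 0.3083 0.19  ] top@.19 [0.4143 0.3123 0.19  ]
side lower head@.142 [0.4188 0.317  0.142 ]
origin [0.5271 0.074 ]
95 [0.6772 0.0586] 0.2923612858473662
90 [0.6599 0.0604] 0.29500000000000004
75 [0.6074 0.0658] 0.29371570055380697
60 [0.557 0.071] 0.2788211061606722
proj lip [[397.4979 139.1079]] [[293.5558 116.6995]]
[[-0.9317  0.3633  0.    ]
 [ 0.3633  0.9317  0.    ]
 [-0.      0.     -1.    ]] 1.2
```

View pics/b.png

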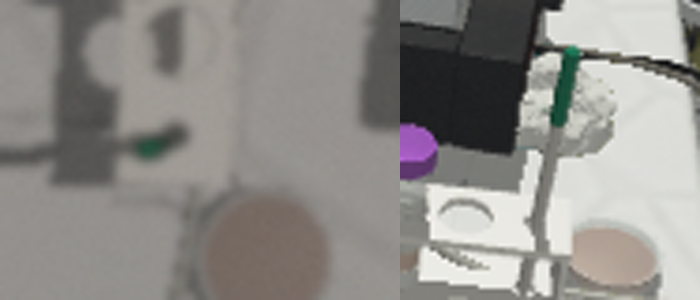

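```bash
python3 -m pendant '[[0.05,-0.023,-0.0194,0,0],[0.05,-0.023,-0.0194,0,0],[0.05,-0.023,-0.0194,0,0],[0.05,-0.023,-0.0194,0,0],[0.05,-0.023,-0.0194,0,0],[0.05,-0.023,-0.0194,0,0],[0.05,-0.023,-0.0194,0,0],[0.05,-0.023,-0.0194,0,0],[0.05,-0.023,-0.0194,0,0],[0.05,-0.023,-0.0194,0,0],[0.05,-0.023,-0.0194,0,0],[0.05,-0.023,-0.0194,0,0]]' 20
python3 - <<'E'
from h import *
a=bot.read_camera("side")[0];b=bot.read_camera("top")[0]
o=bot.get_obs();print(o["eef_pos"],o["tool_rot"])
cv2.imwrite("pics/c.png",np.hstack([cv2.resize(a[120:300,320:470],(400,480)),cv2.resize(b[200:340,190:320],(400,480))]))
E
```

```text
t: 2.2
eef_pos: [0.4183, 0.3103, 0.405]
tool_rot: [0.0, 0.185, 0.983, 0.0]
contact_force: [0.4, 0.0, 0.1]
gripper_width: 0.583
grasp_force: 0.0
[0.4205046  0.30670217 0.4050248 ] [ 8.34949778e-04  1.88906480e-01  9.81994485e-01 -6.90157860e-04]
```

View pics/c.png

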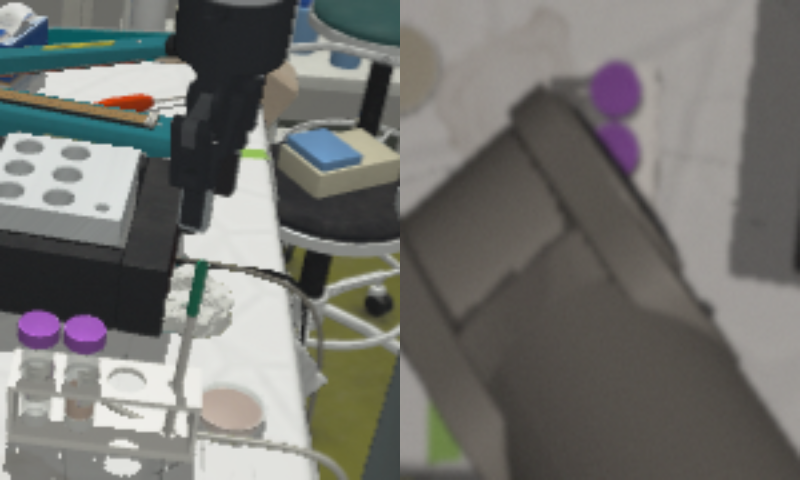

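The gripper stands right above the green head, which is at side crop (200,270). Small correction, then descend.

```bash
python3 -m pendant '[[0.05,0.003,0.002,0,0],[0.05,0.003,0.001,0,0],[0.05,0,0,0.01,0],[0.05,0,0,0.01,0],[0.05,0,0,0.01,0],[0.05,0,0,0.01,0],[0.05,0,0,0.01,0],[0.05,0,0,0.01,0],[0.05,0,0,0.01,0],[0.05,0,0,0.01,0],[0.05,0,0,0.003,0],[0.05,0,0,0,0]]' 20
python3 - <<'E'
from h import *
a=bot.read_camera("side")[0]
cv2.imwrite("pics/d.png",cv2.resize(a[170:290,340:460],(480,480)))
print(bot.get_obs()["eef_pos"])
E
```

```text
t: 3.3
eef_pos: [0.4131, 0.3165, 0.3206]
tool_rot: [-0.001, 0.185, 0.983, -0.001]
contact_force: [-0.3, 0.9, -0.3]
gripper_width: 0.589
grasp_force: 0.0
[0.41331011 0.3166456  0.32132231]
```

View pics/d.png

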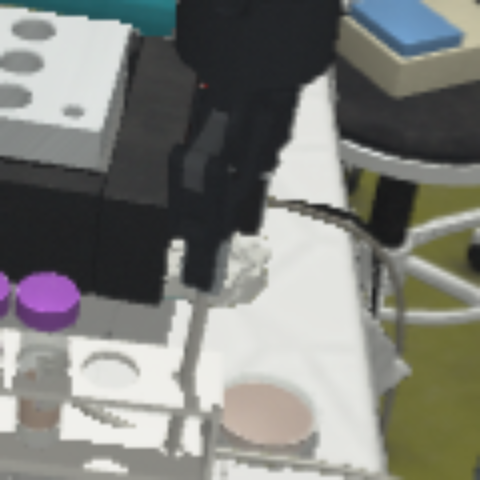

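The head is between the fingers, with the rod emerging at about (200,290). Correct by 4 mm and close.

```bash
python3 -m pendant '[[0.05,-0.004,-0.0025,0,0],[0.03,0,0,0,0],[0,0,0,0,0],[0,0,0,0,0],[0,0,0,0,0],[0,0,0,0,0],[0,0,0,0,0],[0,0,0,0,0]]' 30
```

```text
t: 4.02
eef_pos: [0.4164, 0.3133, 0.3221]
tool_rot: [0.0, 0.185, 0.983, 0.001]
contact_force: [1.0, 1.2, 0.6]
gripper_width: 0.106
grasp_force: 29.4
```

```bash
python3 -m pendant '[[0,0,0,-0.005,0],[0,0,0,-0.01,0],[0,0,0,-0.014,0],[0,0,0,-0.014,0],[0,0,0,-0.014,0],[0,0,0,-0.014,0],[0,0,0,-0.014,0],[0,0,0,-0.014,0],[0,0,0,-0.014,0],[0,0,0,-0.014,0],[0,0,0,-0.012,0],[0,0,0,-0.005,0]]'
python3 - <<'E'
from h import *
o=bot.get_obs();q=o["tool_rot"];M=Rn.from_quat(np.r_[q[1:],q[0]]).as_matrix();print(o["eef_pos"],o["gripper_width"],M)
d=np.array([.499,.128,0])-o["eef_pos"];print("tool delta",M.T@d)
E
```

```text
t: 5.02
eef_pos: [0.4159, 0.3126, 0.4679]
tool_rot: [0.0, 0.185, 0.983, 0.0]
contact_force: [0.4, -0.2, -0.9]
gripper_width: 0.103
grasp_force: 29.5
[0.41594908 0.31256755 0.46790174] 0.10335949015600601 [[-9.31592823e-01  3.63502803e-01  7.23903458e-04]
 [ 3.63503341e-01  9.31592503e-01  8.53595700e-04]
 [-3.64098605e-04  1.05834495e-03 -9.99999374e-01]]
tool delta [-0.1442902  -0.14224771  0.46780402]
```

```bash
python3 -m pendant '[[0,-0.008,-0.008,0,0],[0,-0.016,-0.016,0,0],[0,-0.016,-0.016,0,0],[0,-0.016,-0.016,0,0],[0,-0.016,-0.016,0,0],[0,-0.016,-0.016,0,0],[0,-0.016,-0.016,0,0],[0,-0.016,-0.016,0,0],[0,-0.016,-0.015,0,0],[0,-0.008,-0.007,0,0],[0,0,0,0,0],[0,0,0,0,0]]'
python3 - <<'E'
from h import *
np.set_printoptions(precision=4,suppress=True)
for n in("side","top"):
    p,D=bot.read_camera(n);cv2.imwrite(f"pics/{n}1.png",p)
    for k in["thermo_tip","thermo_top"]:print(n,k,[(np.round(r["at"],1),round(r["score"],2)) for r in bot.pinpoint(k,n)[:2]])
o=bot.get_obs();e=o["eef_pos"];print(e,o["gripper_width"])
tip=[e[0],e[1],e[2]-.155-.159];print(proj("side",tip),proj("top",tip))
a=cv2.imread("pics/side1.png");cv2.imwrite("pics/e.png",cv2.resize(a[110:230,300:420],(600,600)))
E
```

```text
t: 6.02
eef_pos: [0.4984, 0.1282, 0.4652]
tool_rot: [-0.001, 0.185, 0.983, -0.0]
contact_force: [0.3, 0.5, -0.5]
gripper_width: 0.108
grasp_force: 29.5
side thermo_tip [(array([358.2, 182.4]), 0.63)]
side thermo_top []
top thermo_tip []
top thermo_top []
[0.4983 0.1293 0.4656] 0.10888117166572123
[[359.2459 184.9215]] [[349.5586 244.8463]]
```

View pics/e.png

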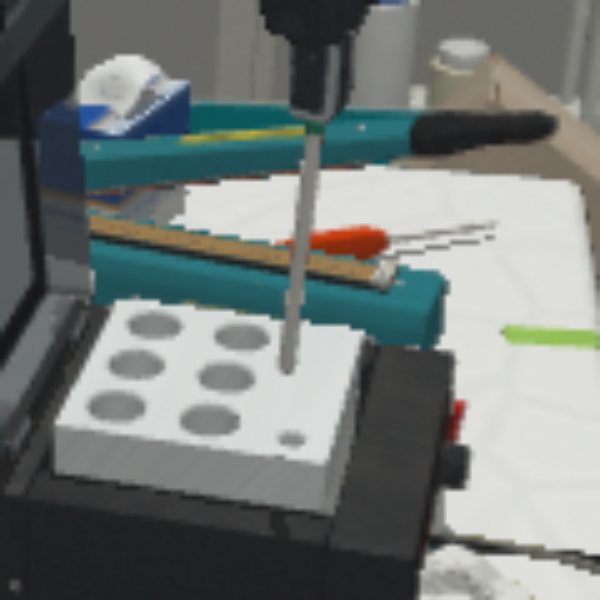

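The rod hangs over the block. Its tip is at about side (357.6,184.4), just above the well at (357.9,197.6), and there is a slight lean to quantify.

Run:
```python
from h import *
np.set_printoptions(precision=4,suppress=True)
p,D=bot.read_camera("side");e=bot.get_obs()["eef_pos"];print(e)
g=cv2.cvtColor(p,cv2.COLOR_BGR2GRAY).astype(int)
for r in range(138,186,4):
    c0=int(round(362.5-(r-137)*5/47.4))
    cols=[c for c in range(c0-3,c0+4) if abs(D[r,c]-np.median(D[r,c0-1:c0+2]))<.012]
    X=dep("side",(np.mean(cols),r),D);print(r,cols,X,g[r,c0-4:c0+5])
```

```text
[0.4984 0.1291 0.4657]
138 [361, 362, 363, 364] [0.4993 0.1316 0.2795] [ 95  95  96 114 125 120  61  80  80]
142 [360, 361, 362, 363] [0.5009 0.1319 0.2695] [ 65  74 131 121 125 118  66  65  63]
146 [360, 361, 362, 363] [0.5001 0.1333 0.26  ] [222 218 115 124 126 168 220 220 220]
150 [359, 360, 361, 362] [0.5018 0.1299 0.2479] [219 217 159 122 125 130 223 223 223]
154 [359, 360, 361, 362] [0.5011 0.1288 0.2369] [223 220 115 124 126 170 223 223 223]
158 [358, 359, 360, 361] [0.5027 0.1312 0.2273] [160  96 104 119 123 119  85  80  78]
162 [358, 359, 360, 361] [0.502  0.1292 0.2156] [125 125 112 123 123  87 129 121 131]
166 [358, 359, 360] [0.5025 0.1311 0.2057] [ 96  97  99 118 123 117  96  94  80]
170 [357, 358, 359, 360] [0.5029 0.1321 0.1952] [ 74  78 112 123 125 162  77  77  77]
174 [357, 358, 359] [0.5034 0.1292 0.1824] [216 156 119 123 126 218 217  70  69]
178 [356, 357, 358, 359] [0.5039 0.1301 0.1715] [218 216 110 121 124 164 217 217 216]
182 [356, 357, 358] [0.5043 0.1319 0.161 ] [217 186 116 122 126 218 217 216 216]
```

```bash
python3 -m pendant '[[0,0.0053,-0.001,0,0],[0,0,0,0.004,0],[0,0,0,0.004,0],[0,0,0,0.004,0],[0,0,0,0.004,0],[0,0,0,0.004,0],[0,0,0,0.004,0],[0,0,0,0.004,0],[0,0,0,0,0],[0,0,0,0,0]]'
python3 - <<'E'
from h import *
p,D=bot.read_camera("side");print(bot.get_obs()["eef_pos"])
cv2.imwrite("pics/f.png",cv2.resize(p[150:220,320:400],(640,560),interpolation=cv2.INTER_CUBIC))
E
```

```text
t: 7.2
eef_pos: [0.4934, 0.1293, 0.4374]
tool_rot: [-0.0, 0.185, 0.983, -0.0]
contact_force: [0.1, -0.3, 0.1]
gripper_width: 0.111
grasp_force: 29.5
[0.49345119 0.12933366 0.43770491]
```

View pics/f.png

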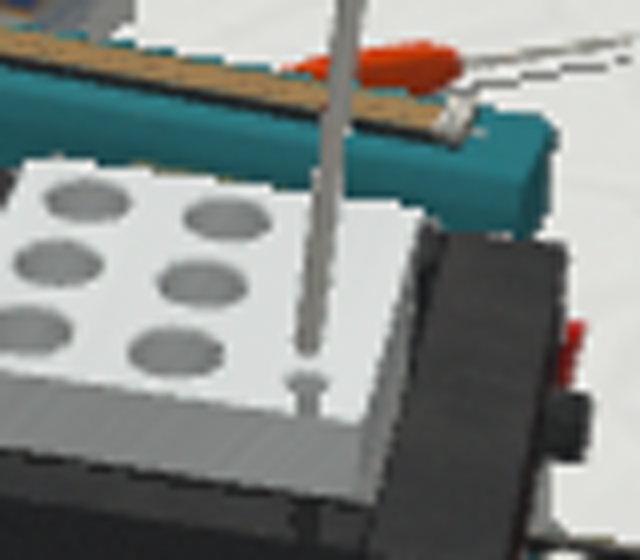

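The tip is at crop (310,355), just above the well mouth centred at (306,383). I check the alignment numerically.

Run:
```python
from h import *
W=np.array([.4992,.1275])
for z in(.112,.12,.13):print(z,proj("side",[*W,z])[0],proj("side",[W[0]+.001,W[1],z])[0],proj("side",[W[0],W[1]+.001,z])[0])
p,D=bot.read_camera("side")
for r in(180,184,188,190,192):
    c0=int(round(358.75+(194-r)*.11))
    print(r,[(c,round(float(D[r,c]),3)) for c in range(c0-3,c0+4)],dep("side",(c0,r),D).round(4))
```

```text
0.112 [357.88461084 197.78636951] [357.49407366 197.75091446] [357.85887816 197.99557685]
0.12 [358.0922445  195.15462579] [357.69992935 195.11934841] [358.06658062 195.36251115]
0.13 [358.35431315 191.83157729] [357.95975366 191.79652863] [358.32873845 192.03776296]
180 [(357, 1.048), (358, 0.939), (359, 0.942), (360, 0.94), (361, 0.942), (362, 1.049), (363, 1.048)] [0.4974 0.1298 0.1662]
184 [(357, 1.024), (358, 0.947), (359, 0.946), (360, 0.948), (361, 1.024), (362, 1.025), (363, 1.024)] [0.4966 0.1282 0.1538]
188 [(356, 1.011), (357, 0.954), (358, 0.951), (359, 0.955), (360, 0.957), (361, 1.007), (362, 1.01)] [0.4983 0.128  0.1418]
190 [(356, 1.001), (357, 0.957), (358, 0.955), (359, 0.956), (360, 1.002), (361, 1.001), (362, 0.999)] [0.4979 0.1297 0.1369]
192 [(356, 0.993), (357, 0.961), (358, 0.959), (359, 0.961), (360, 0.996), (361, 0.991), (362, 0.991)] [0.4975 0.1283 0.1302]
```

```bash
python3 -m pendant '[[0,0,0,0.003,0],[0,0,0,0.003,0],[0,0,0,0.003,0],[0,0,0,0.003,0],[0,0,0,0.003,0],[0,0,0,0.003,0],[0,0,0,0,0],[0,0,0,0,0]]'
python3 - <<'E'
from h import *
p,D=bot.read_camera("side");o=bot.get_obs();print(o["eef_pos"],o["contact_force"],o["torque"],o["gripper_width"])
cv2.imwrite("pics/g.png",cv2.resize(p[150:220,320:400],(640,560),interpolation=cv2.INTER_CUBIC))
E
```

```text
t: 7.97
eef_pos: [0.4933, 0.1293, 0.4195]
tool_rot: [-0.0, 0.185, 0.983, -0.0]
contact_force: [0.1, -0.2, 0.3]
gripper_width: 0.113
grasp_force: 29.5
[0.49338924 0.1293036  0.41968558] [-0.07355314  0.0870999  -0.07564447] [-0.05316753  0.00470467 -0.00698053] 0.1063458581170859
```

View pics/g.png

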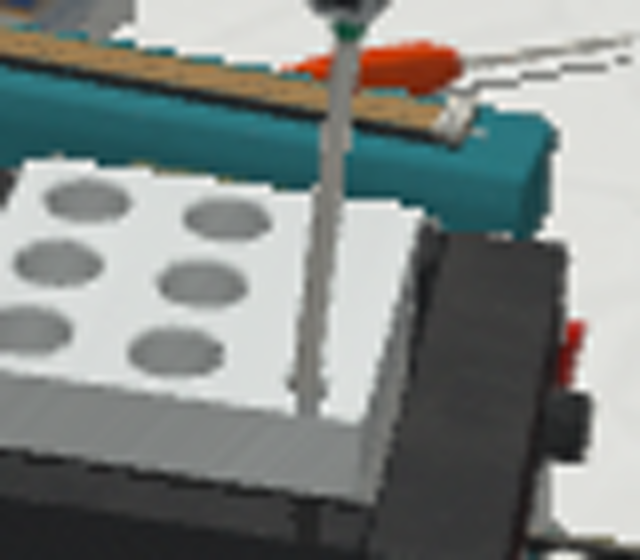

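The tip has entered the well mouth at crop (308,390) with no contact force. Continue down.

```bash
python3 -m pendant '[[0,0,0,0.003,0],[0,0,0,0.003,0],[0,0,0,0.003,0],[0,0,0,0.003,0],[0,0,0,0.003,0],[0,0,0,0.003,0],[0,0,0,0.003,0],[0,0,0,0.002,0],[0,0,0,0,0],[0,0,0,0,0]]'
```

```text
t: 8.85
eef_pos: [0.4934, 0.1293, 0.3966]
tool_rot: [-0.0, 0.185, 0.983, -0.0]
contact_force: [0.2, 0.8, -0.5]
gripper_width: 0.11
grasp_force: 29.5
```

```bash
python3 -m pendant '[[0,0,0,0.002,0],[0,0,0,0.001,0],[0,0,0,0.001,0],[0,0,0,0,0],[0.02,0,0,0,0],[0.03,0,0,0,0],[0.04,0,0,0,0],[0.04,0,0,0,0],[0.04,0,0,0,0],[0.04,0,0,0,0]]'
python3 - <<'E'
from h import *
p,D=bot.read_camera("side");o=bot.get_obs();print(o["eef_pos"],o["contact_force"],o["gripper_width"])
print([(np.round(r["at"],1),round(r["score"],2)) for r in bot.pinpoint("thermo_top","side")])
cv2.imwrite("pics/i.png",cv2.resize(p[120:220,310:410],(500,500),interpolation=cv2.INTER_CUBIC))
E
```

```text
t: 9.68
eef_pos: [0.4933, 0.1293, 0.3926]
tool_rot: [-0.0, 0.185, 0.983, -0.0]
contact_force: [0.4, 0.6, -0.4]
gripper_width: 0.466
grasp_force: 0.0
[0.49334133 0.12931163 0.39259873] [-0.57728134  0.96620232  0.10641836] 0.46985589060034744
[(array([370.2, 145.6]), 0.73)]
```

```bash
python3 -m pendant '[[0.045,0,0,-0.005,0],[0.045,0,0,-0.01,0],[0.045,0,0,-0.014,0],[0.045,0,0,-0.014,0],[0.045,0,0,-0.014,0],[0.045,0,0,-0.014,0],[0.045,0,0,-0.014,0],[0.045,0,0,-0.014,0],[0.045,0,0,-0.014,0],[0.045,0,0,-0.014,0],[0.045,0,0,-0.01,0],[0.045,0,0,0,0]]'
python3 - <<'E'
from h import *
np.set_printoptions(precision=4,suppress=True)
out={}
for n in("side","top"):
    p,D=bot.read_camera(n);cv2.imwrite(f"pics/{n}2.png",p)
    for k in["thermo_tip","thermo_top","lid_lip"]:print(n,k,[(np.round(r["at"],1),round(r["score"],2)) for r in bot.pinpoint(k,n)[:2]])
o=bot.get_obs();print(o["eef_pos"],o["tool_rot"],o["q"])
a=cv2.imread("pics/side2.png");b=cv2.imread("pics/top2.png")
for z in(.261,.257,.265):print(z,proj("side",[.499,.128,z]),proj("top",[.499,.128,z]))
cv2.imwrite("pics/j.png",np.hstack([cv2.resize(a[100:240,270:410],(400,400)),cv2.resize(b[110:270,310:470],(400,400))]))
E
```

```text
t: 10.78
eef_pos: [0.4938, 0.1292, 0.5326]
tool_rot: [0.002, 0.185, 0.983, 0.001]
contact_force: [0.3, -0.4, 0.6]
gripper_width: 0.529
grasp_force: 0.0
side thermo_tip []
side thermo_top [(array([369.8, 147.8]), 0.48)]
side lid_lip [(array([292. , 118.4]), 0.9), (array([346.9, 276.6]), 0.65)]
top thermo_tip [(array([345.8, 245.4]), 0.52)]
top thermo_top [(array([356. , 251.9]), 0.64)]
top lid_lip [(array([398.2, 137. ]), 0.86)]
[0.4933 0.1293 0.529 ] [-0.0005  0.1848  0.9828 -0.0004] [-0.648   0.0947  0.2944  1.7914 -0.0287  1.2609  0.8529]
0.261 [[362.1411 144.6769]] [[355.8072 239.23  ]]
0.257 [[362.0192 146.2304]] [[355.58   239.4453]]
0.265 [[362.2636 143.1158]] [[356.0364 239.0128]]
```

View pics/j.png

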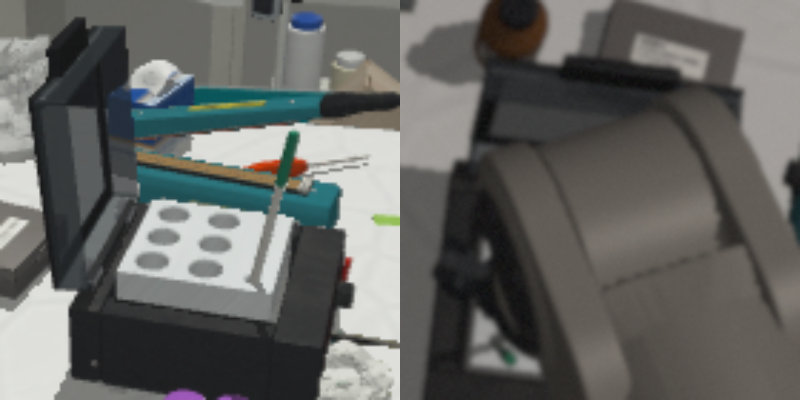

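```bash
python3 -m pendant '[[0.045,0,0,0,6.8],[0.045,0,0,0,6.8],[0.045,0,0,0,6.8],[0.045,0,0,0,6.8],[0.045,0,0,0,6.8],[0.045,0,0,0,6.8],[0.045,0,0,0,6.8],[0.045,0,0,0,6.8],[0.045,0,0,0,6.8],[0.045,0,0,0,6.8],[0.045,0,0,0,6.5],[0.045,0,0,0,0]]'
python3 - <<'E'
from h import *
np.set_printoptions(precision=4,suppress=True)
T=tri((372.5,146.2),(354,254));print("top",T,"lean deg",np.degrees(np.arctan2(np.hypot(*(T[:2]-[.499,.128])),T[2]-.09)))
L=tri((292,118.4),(398.2,137));print("lip",L)
o=bot.get_obs();q=o["tool_rot"];M=Rn.from_quat(np.r_[q[1:],q[0]]).as_matrix();print(M,o["q"],o["eef_pos"])
print("delta",M.T@(np.array([.6757,.0437,.53])-o["eef_pos"]))
# lip top edge from lid mask top view: black lip
E
```

```text
t: 12.18
eef_pos: [0.4933, 0.1293, 0.5293]
tool_rot: [-0.0, 0.743, 0.669, -0.0]
contact_force: [0.6, 0.7, -0.3]
gripper_width: 0.527
grasp_force: 0.0
top [0.4737 0.1308 0.2602] lean deg 8.514014874736837
lip [0.6825 0.0563 0.2864]
[[ 0.1051  0.9945 -0.0006]
 [ 0.9945 -0.1051 -0.0003]
 [-0.0004 -0.0006 -1.    ]] [-0.7199  0.0933  0.3733  1.7951 -0.0356  1.2604 -0.4425] [0.4933 0.1293 0.5293]
delta [-0.066   0.1904 -0.0007]
```

```bash
python3 -m pendant '[[0.045,-0.004,0.01,0,0],[0.045,-0.006,0.0175,0,0],[0.045,-0.006,0.0175,0,0],[0.045,-0.006,0.0175,0,0],[0.045,-0.006,0.0175,0,0],[0.045,-0.006,0.0175,0,0],[0.045,-0.006,0.0175,0,0],[0.045,-0.006,0.0175,0,0],[0.045,-0.006,0.0175,0,0],[0.045,-0.006,0.0175,0,0],[0.045,-0.006,0.0175,0,0],[0.045,-0.002,0.008,0,0]]'
python3 -m pendant '[[0.045,0,0,0,0],[0.045,0,0,0,0]]'
python3 - <<'E'
from h import *
a=bot.read_camera("side")[0];b=bot.read_camera("top")[0]
o=bot.get_obs();print(o["eef_pos"],o["tool_rot"])
for z in (.29,.36):print(proj("side",[.679,.0435,z]))
cv2.imwrite("pics/k.png",np.hstack([cv2.resize(a[40:200,230:390],(600,600))]))
E
```

```text
t: 13.18
eef_pos: [0.6806, 0.0422, 0.5288]
tool_rot: [0.001, 0.742, 0.671, -0.001]
contact_force: [-0.2, 1.1, -0.0]
gripper_width: 0.529
grasp_force: 0.0
t: 13.35
eef_pos: [0.6788, 0.0439, 0.5291]
tool_rot: [-0.0, 0.742, 0.671, -0.0]
contact_force: [-0.6, 0.5, -0.0]
gripper_width: 0.524
grasp_force: 0.0
[0.67821793 0.0446158  0.5296404 ] [-3.52942405e-04  7.41461857e-01  6.70994924e-01 -3.18424917e-05]
[[294.14904968 115.28501886]]
[[293.45195082  88.04842552]]
```

View pics/k.png

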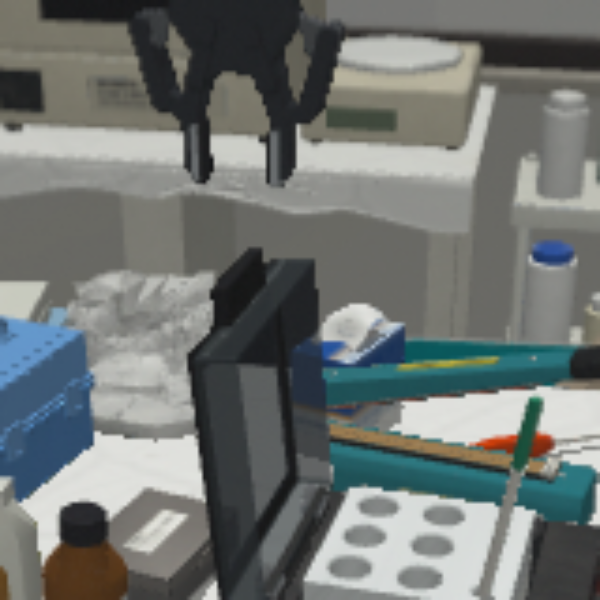

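The fingers straddle the lip: finger pair centred at crop x≈240, lip at (240,290), and the thermometer seated at (510,500). Descend over the lip.

```bash
python3 -m pendant '[[0.045,0,0,0.008,0],[0.045,0,0,0.008,0],[0.045,0,0,0.008,0],[0.045,0,0,0.008,0],[0.045,0,0,0.008,0],[0.045,0,0,0.008,0],[0.045,0,0,0.008,0],[0.045,0,0,0.008,0],[0.045,0,0,0.006,0],[0.045,0,0,0,0],[0.045,0,0,0,0]]' 20
python3 - <<'E'
from h import *
np.set_printoptions(precision=4,suppress=True)
p,D=bot.read_camera("side");cv2.imwrite("pics/l.png",cv2.resize(p[80:170,250:370],(800,600)))
o=bot.get_obs();print(o["eef_pos"],o["contact_force"])
print([(np.round(r["at"],1),round(r["score"],2)) for r in bot.pinpoint("lid_lip","side")])
E
```

```text
t: 14.37
eef_pos: [0.6787, 0.0441, 0.4593]
tool_rot: [-0.0, 0.742, 0.67, -0.0]
contact_force: [-0.3, -0.6, -0.0]
gripper_width: 0.526
grasp_force: 0.0
[0.6788 0.0441 0.4599] [-0.5634 -0.4321 -0.7088]
[(array([291.5, 113.7]), 0.94), (array([356.1, 285.1]), 0.25)]
```

```bash
python3 -m pendant '[[0.036,0,0,0,0],[0.028,0,0,0,0],[0.026,0,0,0,0],[0.026,0,0,0,0],[0.026,0,0,0,0]]' 20
python3 -m pendant '[[0.026,0,-0.003,0,0],[0.026,0,-0.003,0,0],[0.026,0,-0.003,0,0],[0.026,0,-0.003,0,0],[0.026,0,0,0,0],[0.026,0,0,0,0]]' 20
python3 - <<'E'
from h import *
np.set_printoptions(precision=4,suppress=True)
for n in("side","top"):
    bot.read_camera(n);print([(np.round(r["at"],1),round(r["score"],2)) for r in bot.pinpoint("lid_lip",n)])
E
```

```text
t: 14.88
eef_pos: [0.6787, 0.0441, 0.4598]
tool_rot: [0.0, 0.742, 0.67, 0.0]
contact_force: [-0.4, -0.2, 0.3]
gripper_width: 0.302
grasp_force: 0.0
t: 15.38
eef_pos: [0.6666, 0.0454, 0.4598]
tool_rot: [-0.0, 0.742, 0.67, 0.0]
contact_force: [0.7, -0.2, -0.2]
gripper_width: 0.306
grasp_force: 0.1
[(array([293.3, 115.8]), 0.68), (array([367.9, 149.9]), 0.59)]
[(array([397.4, 138.7]), 0.96)]
```

```bash
python3 -m pendant '[[0.026,0,-0.003,-0.0005,0],[0.026,0,-0.003,-0.0005,0],[0.026,0,-0.003,-0.0005,0],[0.026,0,-0.003,-0.0005,0],[0.026,0,-0.003,-0.0005,0],[0.026,0,-0.003,-0.0005,0],[0.026,0,0,0,0],[0.026,0,0,0,0]]' 20
python3 - <<'E'
from h import *
np.set_printoptions(precision=4,suppress=True)
P={}
for n in("side","top"):
    p,D=bot.read_camera(n);cv2.imwrite(f"pics/{n}3.png",p);r=bot.pinpoint("lid_lip",n);print([(np.round(x["at"],1),round(x["score"],2)) for x in r]);P[n]=r[0]["at"] if r else (0,0)
print(tri(P["side"],P["top"]))
E
```

```text
t: 16.25
eef_pos: [0.6487, 0.0472, 0.4628]
tool_rot: [0.0, 0.742, 0.67, 0.0]
contact_force: [0.2, 0.8, -0.2]
gripper_width: 0.3
grasp_force: 0.1
[(array([347.4, 275.1]), 0.66)]
[(array([396.2, 149.2]), 0.9), (array([261.1, 232.4]), 0.73)]
[ 0.6652  0.0014 -0.2259]
```

```bash
python3 -m pendant '[[0.026,0,-0.003,0,0],[0.026,0,-0.003,0,0],[0.026,0,-0.003,0,0],[0.026,0,-0.003,0,0],[0.026,0,-0.003,0,0],[0.026,0,-0.003,0,0],[0.026,0,-0.003,0,0],[0.026,0,-0.003,0,0],[0.026,0,-0.003,0,0],[0.026,0,-0.003,0,0],[0.026,0,0,0,0],[0.026,0,0,0,0]]' 20
python3 - <<'E'
from h import *
np.set_printoptions(precision=4,suppress=True)
print("before",onz("top",(396.2,149.2),.295))
for n in("side","top"):
    p,D=bot.read_camera(n);cv2.imwrite(f"pics/{n}4.png",p);r=bot.pinpoint("lid_lip",n);print([(np.round(x["at"],1),round(x["score"],2),onz(n,x["at"],.295)) for x in r])
E
```

```text
t: 17.45
eef_pos: [0.6189, 0.0502, 0.4627]
tool_rot: [-0.0, 0.742, 0.67, 0.0]
contact_force: [-0.2, -0.7, -0.4]
gripper_width: 0.306
grasp_force: 0.0
before [0.6577 0.0615 0.295 ]
[(array([316. , 116.5]), 0.76, array([0.6206, 0.0552, 0.295 ])), (array([253.5, 283.4]), 0.39, array([0.6072, 0.6304, 0.295 ]))]
[(array([395.1, 169.5]), 0.94, array([0.6207, 0.0635, 0.295 ]))]
```

```bash
python3 -m pendant '[[0.026,0,-0.004,0.0002,0],[0.026,0,-0.004,0.0004,0],[0.026,0,-0.004,0.0004,0],[0.026,0,-0.004,0.0006,0],[0.026,0,-0.004,0.0008,0],[0.026,0,-0.004,0.0008,0],[0.026,0,-0.004,0.0009,0],[0.026,0,-0.004,0.001,0],[0.026,0,-0.004,0.001,0],[0.026,0,-0.004,0.001,0],[0.026,0,0,0,0],[0.026,0,0,0,0]]' 20
python3 - <<'E'
from h import *
np.set_printoptions(precision=4,suppress=True)
for n in("side","top"):
    p,D=bot.read_camera(n);cv2.imwrite(f"pics/{n}5.png",p);r=bot.pinpoint("lid_lip",n);print([(np.round(x["at"],1),round(x["score"],2),onz(n,x["at"],.2874)) for x in r])
E
```

```text
t: 18.65
eef_pos: [0.579, 0.0543, 0.4556]
tool_rot: [-0.0, 0.742, 0.67, 0.0]
contact_force: [-0.7, 0.3, -0.6]
gripper_width: 0.304
grasp_force: 0.2
[(array([331.2, 121.3]), 0.68, array([0.5813, 0.0613, 0.2874]))]
[(array([394.7, 194.3]), 0.56, array([0.5776, 0.0629, 0.2874]))]
```

```bash
python3 -m pendant '[[0.026,0,-0.003,0.001,0],[0.026,0,-0.003,0.001,0],[0.026,0,-0.003,0.001,0],[0.026,0,-0.003,0.0011,0],[0.026,0,-0.003,0.0012,0],[0.026,0,-0.003,0.0012,0],[0.026,0,-0.002,0.001,0],[0.026,0,0,0,0],[0.026,0,0,0,0],[0.026,0,0,0,0]]' 20
python3 - <<'E'
from h import *
np.set_printoptions(precision=4,suppress=True)
P=[]
for n in("side","top"):
    p,D=bot.read_camera(n);cv2.imwrite(f"pics/{n}6.png",p);r=bot.pinpoint("lid_lip",n);print([(np.round(x["at"],1),round(x["score"],2),onz(n,x["at"],.279)) for x in r]);P.append(r[0]["at"])
print(tri(*P))
# lid plane from side-depth of the lid's mask
r=bot.trace("block_heater_lid","top");print([x["score"] for x in r])
for x in r[:1]:
    m=cv2.erode(x["mask"].astype(np.uint8),np.ones((5,5)));ys,xs=np.nonzero(m);X=np.array([dep("top",(a,b),D) for a,b in list(zip(xs,ys))[::9]])
    a=np.radians(-5.95);H=np.c_[(X[:,:2]-[.5271,.074])@np.array([np.cos(a),np.sin(a)]),X[:,2]]
    k=(H[:,1]>.13)&(H[:,1]<.33);q=H[k];
    for lo in np.arange(.13,.32,.02):
        s=q[(q[:,1]>=lo)&(q[:,1]<lo+.02)];print(round(lo,2),len(s),np.percentile(s[:,0],[10,50,90]) if len(s) else "")
E
```

```text
t: 19.68
eef_pos: [0.5594, 0.0562, 0.4482]
tool_rot: [0.0, 0.742, 0.67, 0.0]
contact_force: [-0.6, 0.1, -0.1]
gripper_width: 0.304
grasp_force: 0.3
[(array([337.9, 125.3]), 0.6, array([0.564 , 0.0637, 0.279 ]))]
[(array([388.3, 206.2]), 0.64, array([0.5575, 0.0728, 0.279 ]))]
[0.56   0.0734 0.2825]
[0.78]
0.13 16 [0.1143 0.1184 0.1218]
0.15 14 [0.1026 0.1068 0.1105]
0.17 19 [0.0912 0.0956 0.0998]
0.19 17 [0.0803 0.0844 0.0882]
0.21 21 [0.069  0.0731 0.0782]
0.23 22 [0.0571 0.0608 0.0656]
0.25 68 [0.0225 0.034  0.0508]
0.27 20 [0.0334 0.0428 0.0453]
0.29 13 [0.0253 0.0283 0.0324]
0.31 0
```

The lid slope in the depth image gives 60.1°. Now I snug the fingers up stepwise.

```bash
for w in 1; do python3 -m pendant '[[0.024,0,0,0,0],[0.022,0,0,0,0],[0.021,0,0,0,0],[0.021,0,0,0,0]]' 20; python3 -m pendant '[[0.02,0,0,0,0],[0.019,0,0,0,0],[0.019,0,0,0,0],[0.019,0,0,0,0]]' 20; done
```

```text
t: 20.27
eef_pos: [0.5595, 0.0562, 0.4483]
tool_rot: [0.0, 0.742, 0.67, 0.0]
contact_force: [-0.9, -0.5, 1.2]
gripper_width: 0.247
grasp_force: 8.4
t: 20.6
eef_pos: [0.5595, 0.0562, 0.4483]
tool_rot: [0.0, 0.742, 0.67, 0.0]
contact_force: [-0.5, -0.2, 3.3]
gripper_width: 0.241
grasp_force: 18.4
```

```bash
python3 -m pendant '[[0.02,0,0,0,0],[0.02,0,0,0,0],[0.02,0,0,0,0],[0.02,0,0,0,0],[0.02,0,0,0,0],[0.02,0,0,0,0]]' 20
cat > ang.py <<'E'
from h import *
np.set_printoptions(precision=4,suppress=True)
p,D=bot.read_camera("top");r=bot.trace("block_heater_lid","top")[0]
m=cv2.erode(r["mask"].astype(np.uint8),np.ones((5,5)));ys,xs=np.nonzero(m);X=np.array([dep("top",(a,b),D) for a,b in zip(xs,ys)])
a=np.radians(-5.95);H=np.c_[(X[:,:2]-[.5271,.074])@np.array([np.cos(a),np.sin(a)]),X[:,2]]
q=H[(H[:,1]>.13)&(H[:,1]<.245)];b=np.polyfit(q[:,1],q[:,0],1)[0];print("angle",np.degrees(np.arctan2(1,-b)))
o=bot.get_obs();print(o["t"],o["grasp_force"],o["contact_force"])
E
python3 ang.py
python3 - <<'E'
from h import *
p,D=bot.read_camera("side");cv2.imwrite("pics/m.png",cv2.resize(p[60:230,260:430],(600,600)))
E
```

```text
t: 21.1
eef_pos: [0.5594, 0.0563, 0.4482]
tool_rot: [0.0, 0.742, 0.67, 0.0]
contact_force: [-1.4, 0.1, 3.9]
gripper_width: 0.243
grasp_force: 19.3Traceback (most recent call last):
  File "ang.py", line 4, in <module>
    m=cv2.erode(r["mask"].astype(np.uint8),np.ones((5,5)));ys,xs=np.nonzero(m);X=np.array([dep("top",(a,b),D) for a,b in zip(xs,ys)])
                                                                                           ~~~^^^^^^^^^^^^^^^
  File "h.py", line 18, in dep
    K,d,R,t=cam(n); u=und(n,px); z=D[int(round(px[1])),int(round(px[0]))]
                      ~~~^^^^^^
  File "h.py", line 7, in und
    K,d,R,t=cam(n); return cv2.undistortPoints(np.array([[px]],float),K,d)[0,0]
            ~~~^^^
  File "h.py", line 5, in cam
    m=bot.camera_model(n); return [np.array(m[k],float) for k in("intrinsics","dist_coeffs","R","t")]
ValueError: time passes only in moves, steps and waits
```

View pics/m.png

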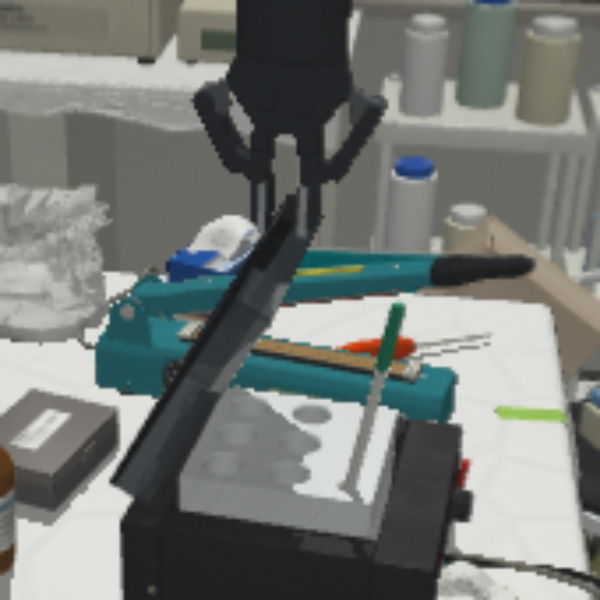

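The lid is held near 60° with the fingers on the lip at (290,210). The probe is seated and clear at (375,400). One last angle check, with a sparser sample.

```bash
sed -i 's/in zip(xs,ys)\]/in list(zip(xs,ys))[::9]]/' ang.py; python3 ang.py
```

```text
angle 61.46641377726859
21.35 19.412583669181913 [-2.2166 -0.1577  5.0524]
```

```bash
python3 -m pendant '[[0.021,0,0,0,0],[0.021,0,0,0,0],[0.021,0,0,0,0],[0.021,0,0,0,0],[0.021,0,0,0,0],[0.021,0,0,0,0]]'; python3 -m pendant '[[0.021,0,0,0,0],[0.021,0,0,0,0],[0.021,0,0,0,0],[0.021,0,0,0,0],[0.021,0,0,0,0],[0.021,0,0,0,0],[0.021,0,0,0,0],[0.021,0,0,0,0],[0.021,0,0,0,0],[0.021,0,0,0,0],[0.021,0,0,0,0],[0.021,0,0,0,0]]'; python3 ang.py
```

```text
t: 21.85
eef_pos: [0.5593, 0.0563, 0.4481]
tool_rot: [-0.0, 0.742, 0.67, -0.0]
contact_force: [-1.7, -1.1, 4.5]
gripper_width: 0.248
grasp_force: 11.7
t: 22.85
eef_pos: [0.5593, 0.0563, 0.4481]
tool_rot: [-0.0, 0.742, 0.67, -0.0]
contact_force: [-2.6, 0.9, 4.7]
gripper_width: 0.247
grasp_force: 11.7
angle 61.37794735356703
22.95 11.707855062559247 [-1.7401  0.4885  4.326 ]
```

Steady at about 61°. Handing in.

```bash
python3 -c "
from station import bot
print(bot.hand_in())"
```

```text
the job is handed in; nothing more can be done
None
```

The job is handed in, verdict not shown: the thermometer stands in the heater's well leaning an estimated 8.5° (limit 11°), and the gripper holds the lid still at about 61° open, clear of the probe.

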